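Fit the filter blade and show the bead tray over the light box

ROBOT

A 6-joint arm with a two-finger parallel gripper is mounted at the origin on the work surface. World frame = base frame: x ahead of the robot, y to its left, z up, the work surface at z = 0. Lengths are in mm, angles in rad, forces in N, time in s.
With the tool pointing down it reaches from about 375 to 825 mm from the base axis. Payload 5.5 kg.
Tool frame: the origin (TCP) lies at the very end of the fingers, on their centre line; the grasp point (between the pads) lies behind it (robot.hold_point_z is the y of the grasp point in the tool frame, in mm); y points along the fingers, z is the direction in which the jaws open and shut, and the axes are right-handed (so a half turn about y gives the same grasp; the last joint's range is limited). The gripper opens to 85 mm and grips with 20 to 120 N. Pads are 22 mm wide; open, the fingers measure 114 mm over their backs; the gripper's body (76 mm by 85 mm) begins 54 mm behind the grasp point. The pads swing forward as they close: fully open they stand 13 mm farther back than shut.
Start: joints at [0, 0.314, -0.047, 1.21, 0, 1.571], TCP at [599.996, -0, 231.299] pointing down, gripper open.
Joint ranges: [-2.67, 2.67], [-0.69, 1.73], [-1.03, 1.25], [-2.08, 2.16], [-1.42, 1.45], [-3.14, 3.14]. Speed limits (rad/s): [2.39, 2.39, 3.01, 3.14, 3.14, 3.14].

INTERFACE

Orientations are given as a 3x3 rotation matrix whose columns are the frame's x, y, z axes.
In Python, from bench import robot gives the robot as it stands. The module is installed in compiled form; this text tells all that it offers.
- The arm moves only by the tool apply_moves, never from a script. Its argument "increments" is a list of rows, each an object of numbers: "wx", "wy", "wz": the turn, a rotation vector about the world's x, y, z in units of 6 degrees (1.0 is 6 degrees); "tx", "ty", "tz": the shift along the world's x, y, z in mm; "jaw": the finger opening in mm, from 0 to 85.4. A call has 1 to 8 rows; each row is the pose to reach, as a shift and turn from the pose commanded when the call began; what a row does not reach only later rows make up. A row lasts 1/12 s, in which the tool goes at most 41.7 mm and 7.16 degrees, less where a joint would pass 70% of its speed; a pose out of reach is approached as far as the arm can. A call with a gripper value outside its range is refused whole. The fingers move at their own pace and stop on an object; "newtons" is the grip in N (left out, the last holds). Time passes only in rows, so rows that repeat a pose let the fingers close. It gives the time, the measured TCP pose, the force and the opening at its end, in the units of the state.
- robot.read_state(): the state, without advancing time (a new reading comes with each control period).
- robot.snapshot(name): name is "scene" or "side" or "wrist"; returns the picture (420x560x3 uint8, red, green, blue); there is no depth.
- robot.camera_params(name): a dict with "K" (3x3 intrinsics, pixels), "k1" (the pictures are not rectified: a ray, as slopes to the right and down, at radius r is drawn at 1 + k1 r^2 times it, then the intrinsics apply), "position" and "rotation" of the camera in the world. Camera axes: x right, y down, z forward; pixel columns grow to the right and rows downward; lengths in mm; the calibration is good to about 2 mm. A picture is of the moment at which its call begins: read the wrist's pose just before it. camera_params takes no time and is no camera call; for the wrist camera it gives the pose at the moment of the call.
- robot.sign_off(): hands the job in, once; it reports no verdict.
The state is a dict: "clock": time; "qpos": joint angles; "joint_velocities": joint speeds; "joint_torque": joint torques, N m; "eef_pos": TCP position; "tool_rot": TCP orientation; "wrist_force": force on the tool from outside, world axes, zero at the start; "wrist_torque": the same for the moment, N m; "width": opening from 0.0 (shut) to 1.0 (fully open).
Only numpy, scipy, OpenCV 4.12 (cv2) and the standard library are available. Lean on these libraries where they do the work, as an engineer would, in place of code of your own. Each camera call takes 0.05 s, during which the arm holds its last target. There are 200 camera calls.

TASK

Take the flat filter blade out of its white holder and push it fully home into the slot in the top of the light box, and let go of it. Then pick up the steel tray by its fin, keep it level enough that the loose white ball never leaves its pocket, and finish still holding the tray in the air, level and still, its underside about 8 cm above the light box's window with the ball's pocket over the middle of the window; do not put it down or let go. Leave the tube rack, the jar and the marker where they are.

Things in the scene. Friction and masses are not known exactly. Their poses are not given: they have to be found in the camera images.
- lightbox: grey inspection light box fixed to the bench, 130 (x) by 170 (y) by 60 mm high; origin at the centre of its underside, z up. Its flat top carries the blade slot towards its -y end and a square bright window towards its +y end
- slot (a point): centre of the slot's mouth, on the light box's top face (60 mm above the bench). The slot goes straight down 50 mm; it is 32 mm long along this frame's x and 8 mm wide along y, with a small chamfer
- window (a point): centre of the light box's 72 mm square window, flush with its top face (60 mm above the bench), 83 mm from the slot
- holder: white block fixed to the bench, 70 (x) by 60 (y) by 55 mm high, with a slot (33 by 9 mm, 50 mm deep, long along x) in which the filter blade stands at the start; origin at the centre of its underside
- blade_grip (a point): point in the black head of the loose filter blade (60 g), 28 mm above the head's underside, 17 mm below its top; z up. Head 40 (x) by 12 (y) by 45 mm tall; below it the metal blade, 30 (x) by 6 (y) mm, 45 mm long, foot tapered. Either way round fits. Fully home, the head rests on the light box's top, this point 28 mm above the slot's mouth; at the start it rests so on the holder
- tray_grip (a point): point in the upright fin at the middle of the loose steel tray (about 160 g), 50 mm above the tray's underside, 20 mm below the fin's top. Fin 40 mm along x, 12 mm thick along y, black in its upper half. Tray 150 (x) by 70 (y) mm, floor 4 mm thick, lip 10 mm high; x points towards the end with the ball's pocket, z up
- pocket (a point): the ball's pocket: a round raised rim, 20 mm inside, 32 mm outside, 2.5 mm high, on the tray's floor, 50 mm along the tray's x from the fin's middle. This point is the ball's centre when centred, 13 mm above the tray's underside. The ball has about 4 mm of play each way and rolls out if the tray tips about 40 degrees, or less if jerked
- ball_center (a point): centre of the loose white ball, 18 mm across, 24 g, lying in the tray's pocket
- tube_rack: bystander: pink tube rack, 100 by 64 by 40 mm, with a few tubes up to 53 mm; origin at the centre of its underside; do not move
- reagent: bystander: amber jar, 56 mm across, 85 mm high; origin at the centre of its underside; do not move
- marker: bystander: marker pen lying on the bench, 130 mm long along its x, 14 mm thick; origin under about its middle; do not move
Things that resemble listed ones, but are neither listed nor needed, are in the scene too. Of the things that look like the part that bears blade_grip, the smaller one is meant. Of the things that look like the part that bears tray_grip, the smaller one is meant.

How it is judged:
By the outcome, as a careful person would: the job done as asked, in the order asked, and still so for the second after the job is handed in, while the arm keeps its last pose, push and grip.
It also fails if it takes over 66 s, if anything falls off the work surface, if the arm or the gripper's body presses on something with over 40 N, if the wrist force passes 120 N, or if a joint passes its speed limit or range.

## Working session

There is one attempt and no reset: what is moved stays moved. The work goes in short steps, Python scripts to look and compute and a tool call to move; the robot and the scene stay as the last step left them, time stands still between calls to the robot, and variables do not carry over. Pictures are saved under pics/ and viewed, about 8 in all and at most 12, crops included, and the job is handed in when it is done.

Besides the shell and the picture viewer there is one more tool, called after "Request:" as a command line: name --argument value ..., lists and objects as JSON in quotes. apply_moves: Moves the arm, as the interface text tells. Its arguments: {"type":"object","properties":{"increments":{"type":"array","items":{"type":"object","properties":{"wx":{"type":"number"},"wy":{"type":"number"},"wz":{"type":"number"},"tx":{"type":"number"},"ty":{"type":"number"},"tz":{"type":"number"},"jaw":{"type":"number"}}}},"newtons":{"type":"number"}},"required":["increments"]}

```bash
mkdir -p pics
python3 - <<'E'
from bench import robot
import cv2,numpy as np
np.set_printoptions(precision=4,suppress=True)
for n in("scene","side","wrist"):
    p=robot.camera_params(n); print(n,{k:np.array(v).tolist() for k,v in p.items()})
    cv2.imwrite(f"pics/{n}0.png",robot.snapshot(n)[:,:,::-1])
s=robot.read_state();print(s,robot.hold_point_z)
E
```

```text
scene {'K': [[405.95166600511345, 0.0, 275.3518472529185], [0.0, 405.95166600511345, 204.53473363211418], [0.0, 0.0, 1.0]], 'k1': -0.06196903824002749, 'position': [1029.8123670040188, -417.70317363055887, 1105.717820462265], 'rotation': [[0.7288450112422995, 0.5643060622826932, -0.38774168934770664], [0.6845825671257236, -0.5911325760230132, 0.42650789717419124], [0.011474248331214862, -0.5762993541861708, -0.8171581217792773]]}
side {'K': [[543.1123579588975, 0.0, 281.72886303656526], [0.0, 543.1123579588975, 218.76829921387312], [0.0, 0.0, 1.0]], 'k1': 0.07619388179500027, 'position': [415.71686584716826, -1128.5762956587757, 788.4593499401536], 'rotation': [[0.9957167306650059, -0.02468496801753211, 0.08910019431946162], [-0.08946727974752428, -0.5003171872981207, 0.861207476714337], [0.023319479590476085, -0.8654902451489968, -0.5003826909711794]]}
wrist {'K': [[361.88686670873994, 0.0, 276.3985584394079], [0.0, 361.88686670873994, 205.18018686090443], [0.0, 0.0, 1.0]], 'k1': -0.060988878630118426, 'position': [599.4404570143347, 73.70765409907645, 372.41510834037865], 'rotation': [[0.9999983737584965, 0.0002424347276293145, -0.0017870942238649061], [-0.00029170550853364744, -0.9561319406218588, -0.29293621665914615], [-0.0017797157802365987, 0.2929362615793421, -0.9561303150008688]]}
{'clock': 0.15, 'qpos': array([-0.    ,  0.3141, -0.0478,  1.2102,  0.    ,  1.5708]), 'joint_velocities': array([-0.0017, -0.0034,  0.0042, -0.0006, -0.0013, -0.0004]), 'joint_torque': array([ -0.0001, -54.0045,  34.0059,   0.0134,   0.    ,   0.    ]), 'eef_pos': array([599.5332,  -0.011 , 230.618 ]), 'tool_rot': array([[-0.    , -0.0014,  1.    ],
       [-1.    ,  0.    , -0.    ],
       [-0.    , -1.    , -0.0014]]), 'wrist_force': array([-0.4575, -0.6454, -0.3255]), 'wrist_torque': array([-0.0144, -0.0217, -0.0123]), 'width': 1.004652036540271} -18.700000000000003
```

View pics/scene0.png

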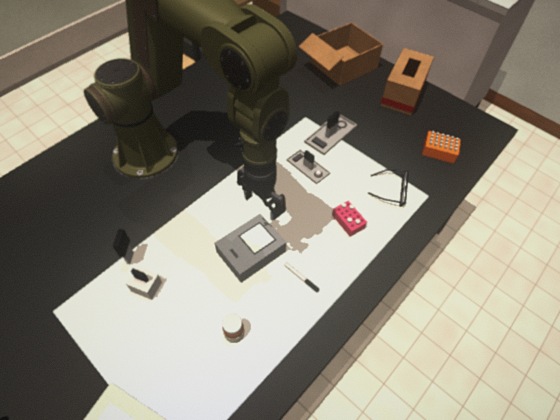

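View pics/side0.png

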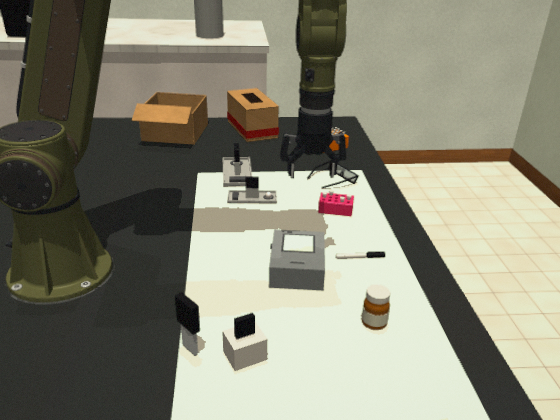

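Scene: holder with blade at about (145,283), the small tray at (308,165) with its ball at (319,173), and the light box at (250,245). In the side view these are at (245,340), (252,190) and (298,255). The decoys are a larger blade at scene (122,243) and a larger tray at (330,130).

```bash
cat > h.py <<'E'
import numpy as np, cv2
from bench import robot
np.set_printoptions(precision=2,suppress=True)
def dist(p): return np.array([p["k1"],0,0,0,0.])
def ray(p,uv):
    K=np.array(p["K"]); R=np.array(p["rotation"])
    n=cv2.undistortPoints(np.array([[uv]],float),K,dist(p)).ravel()
    d=R@np.array([n[0],n[1],1]); return np.array(p["position"]),d/np.linalg.norm(d)
def onz(p,uv,z):
    o,d=ray(p,uv); return o+d*(z-o[2])/d[2]
def tri(prs):
    A=np.zeros((3,3));b=np.zeros(3)
    for p,uv in prs:
        o,d=ray(p,uv);M=np.eye(3)-np.outer(d,d);A+=M;b+=M@o
    return np.linalg.solve(A,b)
def proj(p,X):
    R=np.array(p["rotation"]);r=cv2.Rodrigues(R.T)[0]
    X=np.atleast_2d(np.array(X,float))
    return cv2.projectPoints(X,r,-R.T@np.array(p["position"]),np.array(p["K"]),dist(p))[0].reshape(-1,2)
E
python3 - <<'E'
from h import *
a,b=robot.camera_params("scene"),robot.camera_params("side")
for n,u,v,z in [("bladetop",(142,270),(244,316),100),("slot",(236,255),(298,262),60),("window",(258,237),(299,243),60),("fintop",(309,153),(252,178),70),("ball",(319,173),(268,195),13),("jar",(233,325),(377,293),85),("rack",(349,216),(337,202),40)]:
    print(n,tri([(a,u),(b,v)]),onz(a,u,z),onz(b,v,z))
s=cv2.imread("pics/scene0.png"); d=cv2.imread("pics/side0.png")
c1=cv2.resize(s[225:315,85:205],(400,300),interpolation=3);c2=cv2.resize(s[110:200,270:390],(400,300),interpolation=3)
c3=cv2.resize(d[290:380,165:285],(400,300),interpolation=3);c4=cv2.resize(d[140:230,200:320],(400,300),interpolation=3)
cv2.imwrite("pics/c.png",np.vstack([np.hstack([c1,c2]),np.hstack([c3,c4])]))
E
```

```text
bladetop [ 432.89 -302.48   90.89] [ 438.9  -303.82  100.  ] [ 432.2  -312.63  100.  ]
slot [568.64 -77.88  56.16] [573.65 -81.15  60.  ] [565.56 -79.56  60.  ]
window [577.47   6.02  58.61] [577.32   5.94  60.  ] [577.66   2.92  60.  ]
fintop [474.93 359.81  70.08] [473.6  360.87  70.  ] [475.74 357.97  70.  ]
ball [526.04 360.37   8.63] [529.34 356.26  13.  ] [524.58 353.95  13.  ]
jar [ 719.24 -230.48   76.31] [ 725.02 -234.13   85.  ] [ 713.24 -238.09   85.  ]
rack [722.21 272.17  29.26] [723.11 267.11  40.  ] [719.2  249.11  40.  ]
```

View pics/c.png

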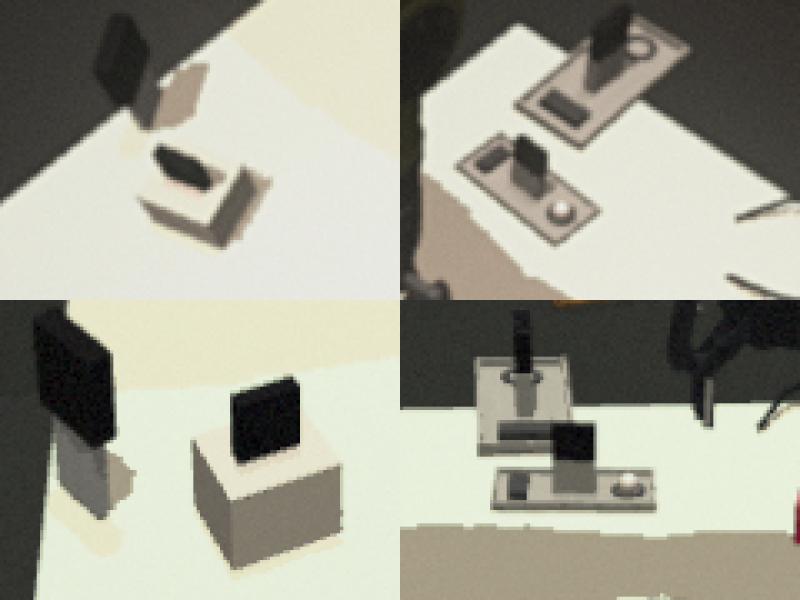

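View pics/wrist0.png

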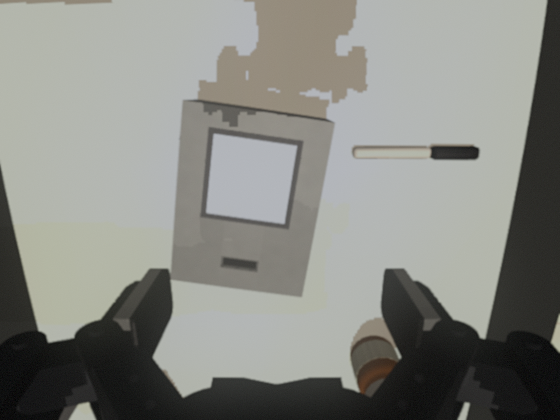

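Run:
```python
from h import *
w,b,a=[robot.camera_params(n) for n in("wrist","side","scene")]
P=[onz(w,u,60) for u in[(208,128),(302,141),(289,228),(201,216)]]
for i in range(4): d=P[(i+1)%4]-P[i];print("win",P[i],np.hypot(*d[:2]),np.degrees(np.arctan2(d[1],d[0])))
print("win c",np.mean(P,0),"slot",onz(w,(239.5,264),60),[onz(w,u,60) for u in[(222,260),(258,267)]])
Q=[onz(w,u,60) for u in[(183,101),(333,121),(303,296),(172,279)]];
for i in range(4): d=Q[(i+1)%4]-Q[i];print("box",Q[i],np.hypot(*d[:2]),np.degrees(np.arctan2(d[1],d[0])))
f=lambda x,y:(165+x*.3,290+(y-300)*.3)
for u in[(193,440),(232,497),(342,462)]: print("holder side",onz(b,f(*u),55))
g=lambda x,y:(85+x*.3,225+y*.3)
for u in[(138,198),(217,233),(243,166)]: print("holder scene",onz(a,g(*u),55))
for u in[(232,393),(290,380),(300,378)]: print("head side",onz(b,f(*u),100))
s=lambda x,y:(200+(x-400)*.3,140+(y-300)*.3)
print("tray side",[onz(b,s(*u),0) for u in[(491,510),(655,510)]],onz(b,s(554,425),70),onz(b,s(595,425),70))
t=lambda x,y:(270+(x-400)*.3,110+y*.3)
print("tray scene",[onz(a,t(*u),10) for u in[(456,164),(555,243),(600,210),(500,134)]])
```

```text
win [540.71  46.73  60.  ] 81.02367277917521 -7.906585147090155
win [620.96  35.58  60.  ] 80.28434382457111 -97.43596935863911
win [610.57 -44.03  60.  ] 81.3842300001708 171.78774449835856
win [530.02 -32.4   60.  ] 79.84802021325956 82.30870693262057
win c [575.57   1.47  60.  ] slot [563.79 -80.68  60.  ] [array([547.27, -76.53,  60.  ]), array([581.38, -83.8 ,  60.  ])]
box [520.78  69.2   60.  ] 127.2406902786823 -7.5319606131411785
box [646.92  52.52  60.  ] 169.32110533428883 -97.40845047733092
box [ 625.09 -115.39   60.  ] 128.91155243188024 171.84363509637137
box [497.48 -97.1   60.  ] 167.92089149577646 82.0250770174718
holder side [ 390.54 -304.44   55.  ]
holder side [ 412.85 -353.34   55.  ]
holder side [ 477.12 -329.     55.  ]
holder scene [ 417.05 -356.03   55.  ]
holder scene [ 490.28 -328.64   55.  ]
holder scene [ 457.37 -276.28   55.  ]
head side [ 414.12 -316.99  100.  ]
head side [ 447.79 -307.74  100.  ]
head side [ 453.66 -306.34  100.  ]
tray side [array([399.39, 331.89,   0.  ]), array([548.76, 325.02,   0.  ])] [458.36 362.13  70.  ] [495.56 360.65  70.  ]
tray scene [array([403.27, 327.75,  10.  ]), array([549.94, 318.33,  10.  ]), array([555.89, 385.19,  10.  ]), array([408.66, 393.62,  10.  ])]
```

Request:
apply_moves --increments '[{"tx": -40, "ty": -75, "tz": 0, "wz": -3, "jaw": 50}, {"tx": -82, "ty": -150, "wz": -6, "jaw": 50}, {"tx": -165, "ty": -303, "tz": -10, "wz": -11.67, "jaw": 50}, {"tx": -165, "ty": -303, "tz": -10, "wz": -11.67, "jaw": 50}, {"tx": -165, "ty": -303, "tz": -10, "wz": -11.67, "jaw": 50}, {"tx": -165, "ty": -303, "tz": -10, "wz": -11.67, "jaw": 50}, {"tx": -165, "ty": -303, "tz": -10, "wz": -11.67, "jaw": 50}, {"tx": -165, "ty": -303, "tz": -10, "wz": -11.67, "jaw": 50}]'

```text
schema error: expected keys wx, wy, wz, tx, ty, tz, jaw
```

All keys are required in each row.

Request:
apply_moves --increments '[{"wx": 0, "wy": 0, "tx": -165, "ty": -303, "tz": -10, "wz": -11.67, "jaw": 50}, {"wx": 0, "wy": 0, "tx": -165, "ty": -303, "tz": -10, "wz": -11.67, "jaw": 50}, {"wx": 0, "wy": 0, "tx": -165, "ty": -303, "tz": -10, "wz": -11.67, "jaw": 50}, {"wx": 0, "wy": 0, "tx": -165, "ty": -303, "tz": -10, "wz": -11.67, "jaw": 50}, {"wx": 0, "wy": 0, "tx": -165, "ty": -303, "tz": -10, "wz": -11.67, "jaw": 50}, {"wx": 0, "wy": 0, "tx": -165, "ty": -303, "tz": -10, "wz": -11.67, "jaw": 50}, {"wx": 0, "wy": 0, "tx": -165, "ty": -303, "tz": -10, "wz": -11.67, "jaw": 50}, {"wx": 0, "wy": 0, "tx": -165, "ty": -303, "tz": -10, "wz": -11.67, "jaw": 50}]' --newtons 40

```text
clock: 0.82
eef_pos: [439.2, -294.0, 221.5]
tool_rot: [[-0.845, -0.0, 0.535], [-0.535, 0.0, -0.845], [-0.0, -1.0, -0.0]]
wrist_force: [1.1, -1.0, 0.2]
width: 0.589
```

Request:
apply_moves --increments '[{"wx": 0, "wy": 0, "tx": 0, "ty": 0, "tz": 0, "wz": -2.1, "jaw": 50}, {"wx": 0, "wy": 0, "tx": 0, "ty": 0, "tz": 0, "wz": -2.1, "jaw": 50}, {"wx": 0, "wy": 0, "tx": 0, "ty": 0, "tz": 0, "wz": -2.1, "jaw": 50}, {"wx": 0, "wy": 0, "tx": 0, "ty": 0, "tz": 0, "wz": -2.1, "jaw": 50}]'

```text
clock: 1.15
eef_pos: [440.4, -292.6, 221.4]
tool_rot: [[-0.938, -0.0, 0.346], [-0.346, 0.0, -0.938], [0.0, -1.0, -0.0]]
wrist_force: [0.3, 0.6, 0.0]
width: 0.585
```

Run:
```python
from h import *
import pickle
s=robot.read_state();print(s["eef_pos"],s["qpos"],s["tool_rot"])
p=robot.camera_params("wrist");pickle.dump(p,open("w1.pkl","wb"));cv2.imwrite("pics/w1.png",robot.snapshot("wrist")[:,:,::-1])
```

```text
[ 440.42 -292.64  221.42] [-0.59  0.18 -0.24  1.15  0.    2.2 ] [[-0.94 -0.    0.35]
 [-0.35  0.   -0.94]
 [ 0.   -1.   -0.  ]]
```

View pics/w1.png

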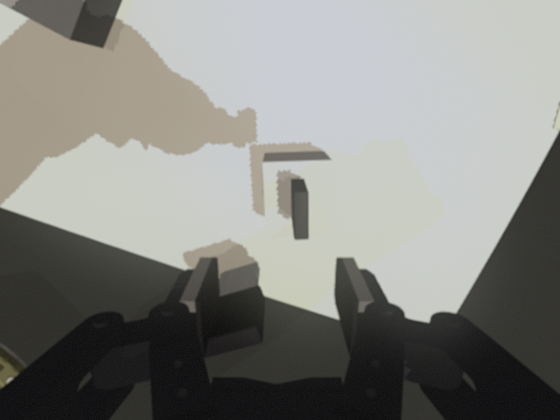

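Run:
```python
from h import *
im=cv2.imread("pics/w1.png")
cv2.imwrite("pics/w1c.png",cv2.resize(im[140:365,160:360],None,fx=2.6,fy=2.6,interpolation=2))
```

```text
(no output)
```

View pics/w1c.png

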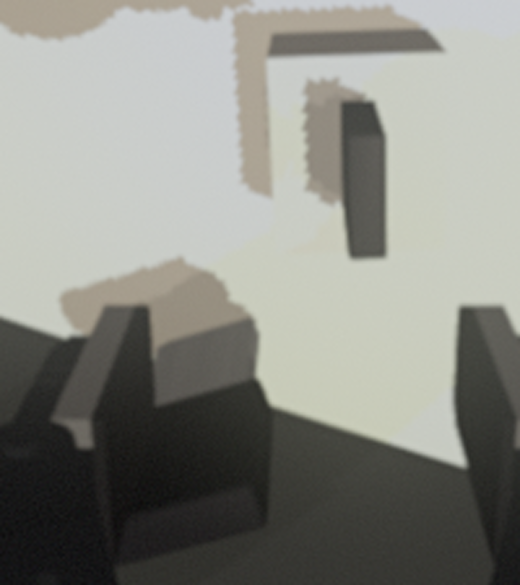

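Run:
```python
from h import *
import pickle
p=pickle.load(open("w1.pkl","rb"))
f=lambda u:(160+u[0]/2.6,140+u[1]/2.6)
P=[onz(p,f(u),100) for u in[(345,134),(385,134),(386,257),(351,258)]]
for i in range(4): d=P[(i+1)%4]-P[i];print("head",P[i],np.hypot(*d[:2]),np.degrees(np.arctan2(d[1],d[0])))
print(np.mean(P,0))
H=[onz(p,f(u),55) for u in[(268,54),(443,50)]];d=H[1]-H[0];print("holder",H,np.hypot(*d[:2]),np.degrees(np.arctan2(d[1],d[0])))
print("decoy foot",[onz(p,f(u),0) for u in[(155,345),(255,320)]],"top @150",[onz(p,f(u),150) for u in[(130,515),(255,485),(268,525),(115,565)]])
b=robot.camera_params("side");a=robot.camera_params("scene")
print("decoy top tri",tri([(b,(165+35*.3,290+15*.3)),(a,(85+117*.3,225+13*.3))]))
```

```text
head [ 448.76 -303.47  100.  ] 11.584895717355282 -69.75139782755018
head [ 452.76 -314.34  100.  ] 38.3795945815869 -157.83715034808145
head [ 417.22 -328.82  100.  ] 10.561102759482896 111.94891787493678
head [ 413.27 -319.02  100.  ] 38.740501715888364 23.667722150437786
[ 433.   -316.41  100.  ]
holder [array([ 454.99, -275.88,   55.  ]), array([ 476.29, -329.69,   55.  ])] 57.87649510553386 -68.40027592349301
decoy foot [array([ 309.57, -273.96,    0.  ]), array([ 335.75, -310.39,    0.  ])] top @150 [array([ 340.96, -280.37,  150.  ]), array([ 361.93, -308.88,  150.  ]), array([ 351.03, -316.42,  150.  ]), array([ 323.52, -281.25,  150.  ])]
decoy top tri [ 302.09 -272.59  126.09]
```

Request:
apply_moves --increments '[{"wx": 0, "wy": 0, "tx": -7.5, "ty": -23.5, "tz": 0, "wz": 0.2, "jaw": 50}, {"wx": 0, "wy": 0, "tx": -7.5, "ty": -23.5, "tz": -40, "wz": 0.2, "jaw": 50}, {"wx": 0, "wy": 0, "tx": -7.5, "ty": -23.5, "tz": -80, "wz": 0.2, "jaw": 50}, {"wx": 0, "wy": 0, "tx": -7.5, "ty": -23.5, "tz": -110, "wz": 0.2, "jaw": 50}, {"wx": 0, "wy": 0, "tx": -7.5, "ty": -23.5, "tz": -110, "wz": 0.2, "jaw": 50}, {"wx": 0, "wy": 0, "tx": -7.5, "ty": -23.5, "tz": -110, "wz": 0.2, "jaw": 50}]'

```text
clock: 1.7
eef_pos: [432.2, -314.7, 110.7]
tool_rot: [[-0.931, -0.003, 0.366], [-0.366, 0.002, -0.931], [0.002, -1.0, -0.003]]
wrist_force: [-1.2, 0.2, 0.8]
width: 0.583
```

Request:
apply_moves --increments '[{"wx": 0, "wy": 0, "tx": 0.5, "ty": -1.2, "tz": -25, "wz": 0, "jaw": 50}, {"wx": 0, "wy": 0, "tx": 0.5, "ty": -1.2, "tz": -46, "wz": 0, "jaw": 50}, {"wx": 0, "wy": 0, "tx": 0.5, "ty": -1.2, "tz": -46, "wz": 0, "jaw": 50}, {"wx": 0, "wy": 0, "tx": 0.5, "ty": -1.2, "tz": -46, "wz": 0, "jaw": 50}, {"wx": 0, "wy": 0, "tx": 0.5, "ty": -1.2, "tz": -46, "wz": 0, "jaw": 25}, {"wx": 0, "wy": 0, "tx": 0.5, "ty": -1.2, "tz": -46, "wz": 0, "jaw": 25}, {"wx": 0, "wy": 0, "tx": 0.5, "ty": -1.2, "tz": -46, "wz": 0, "jaw": 25}, {"wx": 0, "wy": 0, "tx": 0.5, "ty": -1.2, "tz": -46, "wz": 0, "jaw": 25}]'

```text
clock: 2.37
eef_pos: [434.4, -317.8, 66.9]
tool_rot: [[-0.932, 0.002, 0.363], [-0.363, -0.001, -0.932], [-0.001, -1.0, 0.002]]
wrist_force: [-1.1, 0.2, 0.7]
width: 0.292
```

Run:
```python
from h import *
s=robot.read_state();print(s["eef_pos"],s["wrist_force"])
im=robot.snapshot("wrist")[:,:,::-1];sd=robot.snapshot("side")[:,:,::-1]
v=cv2.resize(sd[240:390,150:350],(560,420),interpolation=2)
cv2.imwrite("pics/w2.png",cv2.resize(np.hstack([im,v]),(800,300),interpolation=3))
```

```text
[ 434.38 -317.85   66.88] [-1.09  0.21  0.74]
```

View pics/w2.png

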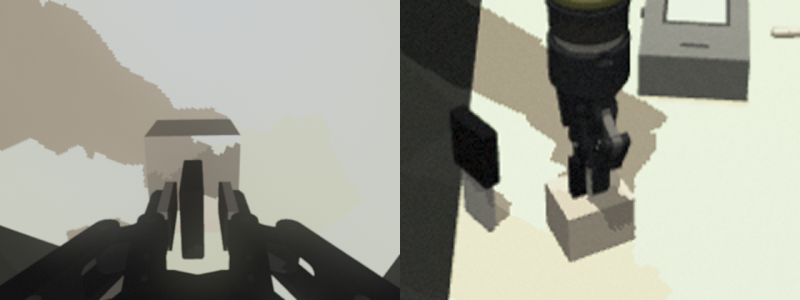

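Fingers straddle the head at wrist (192,210), about 2 mm off centre. I'll correct that and close.

Request:
apply_moves --increments '[{"wx": 0, "wy": 0, "tx": -1, "ty": 2, "tz": -1, "wz": 0, "jaw": 25}, {"wx": 0, "wy": 0, "tx": -1, "ty": 2, "tz": -1, "wz": 0, "jaw": 25}, {"wx": 0, "wy": 0, "tx": -1, "ty": 2, "tz": -1, "wz": 0, "jaw": 5}, {"wx": 0, "wy": 0, "tx": -1, "ty": 2, "tz": -1, "wz": 0, "jaw": 5}, {"wx": 0, "wy": 0, "tx": -1, "ty": 2, "tz": -1, "wz": 0, "jaw": 5}, {"wx": 0, "wy": 0, "tx": -1, "ty": 2, "tz": -1, "wz": 0, "jaw": 5}, {"wx": 0, "wy": 0, "tx": -1, "ty": 2, "tz": -1, "wz": 0, "jaw": 5}, {"wx": 0, "wy": 0, "tx": -1, "ty": 2, "tz": -1, "wz": 0, "jaw": 5}]' --newtons 60

```text
clock: 3.13
eef_pos: [432.5, -315.2, 64.6]
tool_rot: [[-0.932, -0.0, 0.363], [-0.363, 0.0, -0.932], [0.0, -1.0, -0.0]]
wrist_force: [-1.1, 0.0, 0.7]
width: 0.132
```

Request:
apply_moves --increments '[{"wx": 0, "wy": 0, "tx": 0, "ty": 0, "tz": 10, "wz": 0, "jaw": 5}, {"wx": 0, "wy": 0, "tx": 0, "ty": 0, "tz": 20, "wz": 0, "jaw": 5}, {"wx": 0, "wy": 0, "tx": 0, "ty": 0, "tz": 35, "wz": 0, "jaw": 5}, {"wx": 0, "wy": 0, "tx": 0, "ty": 0, "tz": 50, "wz": 0, "jaw": 5}, {"wx": 0, "wy": 0, "tx": 0, "ty": 0, "tz": 70, "wz": 0, "jaw": 5}, {"wx": 0, "wy": 0, "tx": 0, "ty": 0, "tz": 90, "wz": 0, "jaw": 5}, {"wx": 0, "wy": 0, "tx": 0, "ty": 0, "tz": 100, "wz": 0, "jaw": 5}, {"wx": 0, "wy": 0, "tx": 0, "ty": 0, "tz": 100, "wz": 0, "jaw": 5}]'

```text
clock: 3.8
eef_pos: [434.4, -316.6, 168.0]
tool_rot: [[-0.932, 0.005, 0.363], [-0.363, -0.003, -0.932], [-0.003, -1.0, 0.005]]
wrist_force: [0.8, -0.1, 0.3]
width: 0.134
```

Request:
apply_moves --increments '[{"wx": 0, "wy": 0, "tx": 5, "ty": 10, "tz": 0, "wz": 1.05, "jaw": 5}, {"wx": 0, "wy": 0, "tx": 11, "ty": 20, "tz": 0, "wz": 2.1, "jaw": 5}, {"wx": 0, "wy": 0, "tx": 16, "ty": 30, "tz": 0, "wz": 3.15, "jaw": 5}, {"wx": 0, "wy": 0, "tx": 22, "ty": 40, "tz": 0, "wz": 4.2, "jaw": 5}, {"wx": 0, "wy": 0, "tx": 27, "ty": 50, "tz": 0, "wz": 5.25, "jaw": 5}, {"wx": 0, "wy": 0, "tx": 32, "ty": 59, "tz": 0, "wz": 6.3, "jaw": 5}, {"wx": 0, "wy": 0, "tx": 38, "ty": 69, "tz": 0, "wz": 7.35, "jaw": 5}, {"wx": 0, "wy": 0, "tx": 43, "ty": 79, "tz": 0, "wz": 8.4, "jaw": 5}]'

```text
clock: 4.47
eef_pos: [475.5, -235.6, 163.7]
tool_rot: [[-0.309, -0.001, 0.951], [-0.951, 0.001, -0.309], [-0.0, -1.0, -0.001]]
wrist_force: [0.4, -0.2, -0.6]
width: 0.133
```

Request:
apply_moves --increments '[{"wx": 0, "wy": 0, "tx": 5, "ty": 10, "tz": 0, "wz": 1.05, "jaw": 5}, {"wx": 0, "wy": 0, "tx": 11, "ty": 20, "tz": 0, "wz": 2.1, "jaw": 5}, {"wx": 0, "wy": 0, "tx": 16, "ty": 30, "tz": 0, "wz": 3.15, "jaw": 5}, {"wx": 0, "wy": 0, "tx": 22, "ty": 40, "tz": 0, "wz": 4.2, "jaw": 5}, {"wx": 0, "wy": 0, "tx": 27, "ty": 50, "tz": 0, "wz": 5.25, "jaw": 5}, {"wx": 0, "wy": 0, "tx": 32, "ty": 59, "tz": 0, "wz": 6.3, "jaw": 5}, {"wx": 0, "wy": 0, "tx": 38, "ty": 69, "tz": 0, "wz": 7.35, "jaw": 5}, {"wx": 0, "wy": 0, "tx": 43, "ty": 79, "tz": 0, "wz": 8.4, "jaw": 5}]'

```text
clock: 5.13
eef_pos: [518.4, -156.7, 163.6]
tool_rot: [[0.536, -0.001, 0.844], [-0.844, 0.0, 0.536], [-0.001, -1.0, -0.001]]
wrist_force: [-0.3, 0.6, -1.1]
width: 0.13
```

Request:
apply_moves --increments '[{"wx": 0, "wy": 0, "tx": 5, "ty": 10, "tz": -5, "wz": 1.05, "jaw": 5}, {"wx": 0, "wy": 0, "tx": 11, "ty": 20, "tz": -10, "wz": 2.1, "jaw": 5}, {"wx": 0, "wy": 0, "tx": 16, "ty": 30, "tz": -15, "wz": 3.15, "jaw": 5}, {"wx": 0, "wy": 0, "tx": 22, "ty": 40, "tz": -20, "wz": 4.2, "jaw": 5}, {"wx": 0, "wy": 0, "tx": 27, "ty": 50, "tz": -25, "wz": 5.25, "jaw": 5}, {"wx": 0, "wy": 0, "tx": 32, "ty": 59, "tz": -25, "wz": 6.3, "jaw": 5}, {"wx": 0, "wy": 0, "tx": 38, "ty": 69, "tz": -25, "wz": 7.35, "jaw": 5}, {"wx": 0, "wy": 0, "tx": 43, "ty": 79, "tz": -25, "wz": 8.3, "jaw": 5}]'

```text
clock: 5.8
eef_pos: [561.2, -77.7, 138.4]
tool_rot: [[0.991, -0.002, 0.136], [-0.136, 0.0, 0.991], [-0.002, -1.0, 0.0]]
wrist_force: [0.5, 0.7, -0.9]
width: 0.133
```

Request:
apply_moves --increments '[{"wx": 0, "wy": 0, "tx": 0, "ty": 0, "tz": 0, "wz": 0, "jaw": 5}, {"wx": 0, "wy": 0, "tx": 0, "ty": 0, "tz": 0, "wz": 0, "jaw": 5}, {"wx": 0, "wy": 0, "tx": 0, "ty": 0, "tz": 0, "wz": 0, "jaw": 5}]'

```text
clock: 6.05
eef_pos: [561.0, -78.6, 139.1]
tool_rot: [[0.99, -0.001, 0.143], [-0.143, -0.0, 0.99], [-0.001, -1.0, -0.0]]
wrist_force: [0.1, 0.1, -1.1]
width: 0.131
```

Run:
```python
from h import *
import pickle
s=robot.read_state();print(s["eef_pos"],s["qpos"],s["wrist_force"]);R=s["tool_rot"];print(R,np.degrees(np.arctan2(R[1,2],R[0,2])))
p=robot.camera_params("wrist");im=robot.snapshot("wrist")[:,:,::-1];sd=robot.snapshot("side")[:,:,::-1]
cv2.imwrite("pics/w3.png",im);cv2.imwrite("pics/s3.png",sd);pickle.dump(p,open("w3.pkl","wb"))
v=cv2.resize(sd[180:300,220:340],(400,400),interpolation=2)
x=cv2.resize(im[100:400,130:430],(400,400),interpolation=2)
cv2.imwrite("pics/c3.png",np.hstack([x,v]))
```

```text
[561.03 -78.62 139.09] [-0.14  0.31 -0.27  0.99 -0.    0.  ] [ 0.12  0.13 -1.12]
[[ 0.99 -0.    0.14]
 [-0.14 -0.    0.99]
 [-0.   -1.   -0.  ]] 81.7637161710956
```

View pics/c3.png

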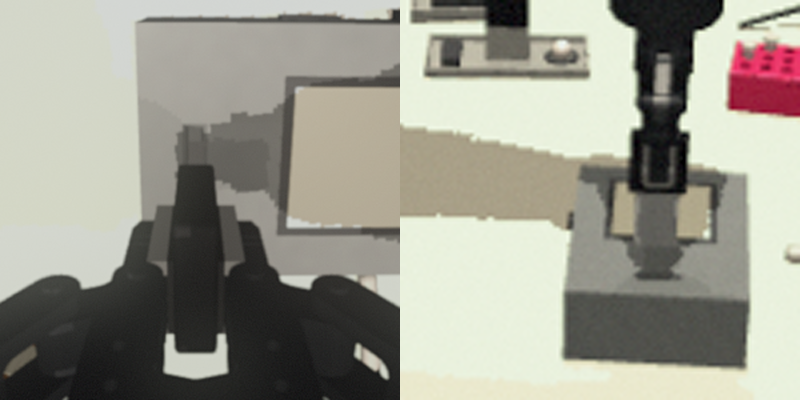

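Run:
```python
from h import *
import pickle
p=pickle.load(open("w3.pkl","rb"))
f=lambda u:(130+u[0]*.75,100+u[1]*.75)
for n,u,z in[("frame-x-y",(288,77),60),("frame+x-y",(278,236),60),("box-x-y",(137,20),60),("headtop-xL",(177,166),0),("foot",(195,125),85)]:print(n,onz(p,f(u),z))
im=cv2.imread("pics/w3.png")[100:260,200:340]
sd=cv2.imread("pics/s3.png")[225:290,255:355]
cv2.imwrite("pics/c4.png",np.hstack([cv2.resize(im,(394,450),interpolation=2),cv2.resize(sd,(400,260),interpolation=2) if 0 else np.pad(cv2.resize(sd,(400,260),interpolation=2),((0,190),(0,0),(0,0)))]))
```

```text
frame-x-y [529.57 -31.87  60.  ]
frame+x-y [610.46 -44.09  60.  ]
box-x-y [494.3  -96.37  60.  ]
headtop-xL [586.63 -94.89   0.  ]
foot [539.46 -76.7   85.  ]
```

View pics/c4.png

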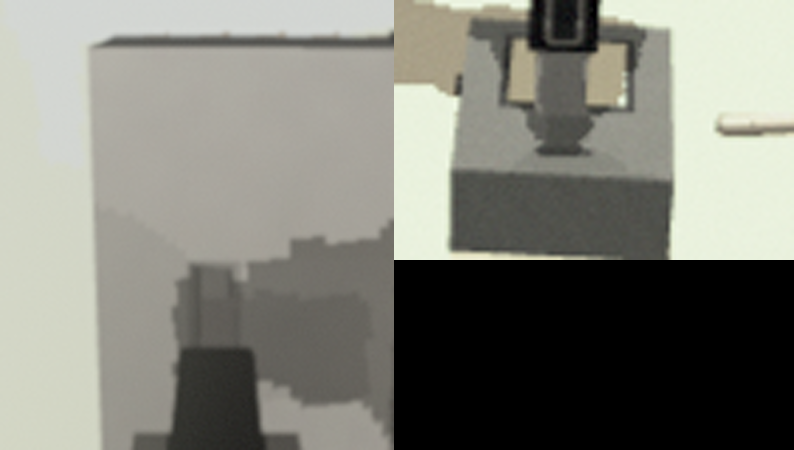

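Request:
apply_moves --increments '[{"wx": 0, "wy": 0, "tx": 3, "ty": -2.1, "tz": -8, "wz": 0, "jaw": 5}, {"wx": 0, "wy": 0, "tx": 3, "ty": -2.1, "tz": -18, "wz": 0, "jaw": 5}, {"wx": 0, "wy": 0, "tx": 3, "ty": -2.1, "tz": -18, "wz": 0, "jaw": 5}, {"wx": 0, "wy": 0, "tx": 3, "ty": -2.1, "tz": -18, "wz": 0, "jaw": 5}, {"wx": 0, "wy": 0, "tx": 3, "ty": -2.1, "tz": -18, "wz": 0, "jaw": 5}]'

```text
clock: 6.57
eef_pos: [564.3, -80.5, 121.2]
tool_rot: [[0.99, -0.001, 0.141], [-0.141, 0.0, 0.99], [-0.001, -1.0, -0.0]]
wrist_force: [0.1, 0.6, -1.4]
width: 0.135
```

Good alignment; descend gently.

Request:
apply_moves --increments '[{"wx": 0, "wy": 0, "tx": 0, "ty": 0, "tz": -4, "wz": 0, "jaw": 5}, {"wx": 0, "wy": 0, "tx": 0, "ty": 0, "tz": -7, "wz": 0, "jaw": 5}, {"wx": 0, "wy": 0, "tx": 0, "ty": 0, "tz": -10, "wz": 0, "jaw": 5}, {"wx": 0, "wy": 0, "tx": 0, "ty": 0, "tz": -13, "wz": 0, "jaw": 5}, {"wx": 0, "wy": 0, "tx": 0, "ty": 0, "tz": -15, "wz": 0, "jaw": 5}, {"wx": 0, "wy": 0, "tx": 0, "ty": 0, "tz": -15, "wz": 0, "jaw": 5}]'

```text
clock: 7.07
eef_pos: [564.3, -80.3, 106.0]
tool_rot: [[0.99, -0.001, 0.141], [-0.141, 0.0, 0.99], [-0.001, -1.0, -0.0]]
wrist_force: [-0.2, -0.1, -0.1]
width: 0.132
```

Request:
apply_moves --increments '[{"wx": 0, "wy": 0, "tx": 0, "ty": 0, "tz": -5, "wz": 0, "jaw": 5}, {"wx": 0, "wy": 0, "tx": 0, "ty": 0, "tz": -10, "wz": 0, "jaw": 5}, {"wx": 0, "wy": 0, "tx": 0, "ty": 0, "tz": -15, "wz": 0, "jaw": 5}, {"wx": 0, "wy": 0, "tx": 0, "ty": 0, "tz": -20, "wz": 0, "jaw": 5}, {"wx": 0, "wy": 0, "tx": 0, "ty": 0, "tz": -25, "wz": 0, "jaw": 5}, {"wx": 0, "wy": 0, "tx": 0, "ty": 0, "tz": -30, "wz": 0, "jaw": 5}, {"wx": 0, "wy": 0, "tx": 0, "ty": 0, "tz": -33, "wz": 0, "jaw": 5}, {"wx": 0, "wy": 0, "tx": 0, "ty": 0, "tz": -33, "wz": 0, "jaw": 5}]'

```text
clock: 7.73
eef_pos: [564.0, -80.3, 72.7]
tool_rot: [[0.99, -0.001, 0.141], [-0.141, 0.0, 0.99], [-0.001, -1.0, -0.0]]
wrist_force: [-0.4, -0.0, -0.8]
width: 0.136
```

Request:
apply_moves --increments '[{"wx": 0, "wy": 0, "tx": 0, "ty": 0, "tz": -2, "wz": 0, "jaw": 5}, {"wx": 0, "wy": 0, "tx": 0, "ty": 0, "tz": -3, "wz": 0, "jaw": 5}, {"wx": 0, "wy": 0, "tx": 0, "ty": 0, "tz": -4, "wz": 0, "jaw": 5}, {"wx": 0, "wy": 0, "tx": 0, "ty": 0, "tz": -5, "wz": 0, "jaw": 5}, {"wx": 0, "wy": 0, "tx": 0, "ty": 0, "tz": -5, "wz": 0, "jaw": 5}]'

```text
clock: 8.15
eef_pos: [564.9, -80.5, 69.6]
tool_rot: [[0.99, 0.001, 0.141], [-0.141, -0.0, 0.99], [0.001, -1.0, -0.0]]
wrist_force: [-2.2, 0.1, 5.5]
width: 0.135
```

Request:
apply_moves --increments '[{"wx": 0, "wy": 0, "tx": 0, "ty": 0, "tz": -1, "wz": 0, "jaw": 5}, {"wx": 0, "wy": 0, "tx": 0, "ty": 0, "tz": -2, "wz": 0, "jaw": 5}, {"wx": 0, "wy": 0, "tx": 0, "ty": 0, "tz": -2, "wz": 0, "jaw": 5}]'

```text
clock: 8.4
eef_pos: [565.0, -80.5, 69.5]
tool_rot: [[0.99, 0.002, 0.141], [-0.141, -0.0, 0.99], [0.002, -1.0, 0.0]]
wrist_force: [-8.2, 1.0, 22.7]
width: 0.137
```

Request:
apply_moves --increments '[{"wx": 0, "wy": 0, "tx": 0, "ty": 0, "tz": 1, "wz": 0, "jaw": 5}, {"wx": 0, "wy": 0, "tx": 0, "ty": 0, "tz": 1.5, "wz": 0, "jaw": 45}, {"wx": 0, "wy": 0, "tx": 0, "ty": 0, "tz": 2, "wz": 0, "jaw": 45}, {"wx": 0, "wy": 0, "tx": 0, "ty": 0, "tz": 2, "wz": 0, "jaw": 45}, {"wx": 0, "wy": 0, "tx": 0, "ty": 0, "tz": 2, "wz": 0, "jaw": 45}, {"wx": 0, "wy": 0, "tx": 0, "ty": 0, "tz": 2, "wz": 0, "jaw": 45}, {"wx": 0, "wy": 0, "tx": 0, "ty": 0, "tz": 2, "wz": 0, "jaw": 45}]'

```text
clock: 8.98
eef_pos: [564.5, -80.4, 68.4]
tool_rot: [[0.99, -0.0, 0.141], [-0.141, 0.0, 0.99], [-0.0, -1.0, 0.0]]
wrist_force: [0.4, 0.1, -0.7]
width: 0.527
```

Request:
apply_moves --increments '[{"wx": 0, "wy": 0, "tx": 0, "ty": 0, "tz": 25, "wz": 0, "jaw": 45}, {"wx": 0, "wy": 0, "tx": 0, "ty": 0, "tz": 60, "wz": 0, "jaw": 45}, {"wx": 0, "wy": 0, "tx": 0, "ty": 0, "tz": 100, "wz": 0, "jaw": 45}, {"wx": 0, "wy": 0, "tx": 0, "ty": 0, "tz": 140, "wz": 0, "jaw": 45}, {"wx": 0, "wy": 0, "tx": -7, "ty": 35, "tz": 150, "wz": 0.1, "jaw": 45}, {"wx": 0, "wy": 0, "tx": -15, "ty": 75, "tz": 150, "wz": 0.2, "jaw": 45}, {"wx": 0, "wy": 0, "tx": -23, "ty": 115, "tz": 150, "wz": 0.3, "jaw": 45}, {"wx": 0, "wy": 0, "tx": -31, "ty": 155, "tz": 150, "wz": 0.4, "jaw": 45}]'

```text
clock: 9.65
eef_pos: [533.4, 75.8, 219.1]
tool_rot: [[0.995, 0.001, 0.1], [-0.1, 0.0, 0.995], [0.001, -1.0, 0.0]]
wrist_force: [1.3, -0.4, -0.6]
width: 0.528
```

Run:
```python
from h import *
s=robot.read_state();print(s["eef_pos"],s["qpos"])
sd=robot.snapshot("side")[:,:,::-1]; sc=robot.snapshot("scene")[:,:,::-1]
cv2.imwrite("pics/c5.png",np.hstack([cv2.resize(sd[200:300,240:360],(480,400),interpolation=2),cv2.resize(sc[200:300,200:280],(320,400),interpolation=2)]))
```

```text
[533.42  75.83 219.14] [ 0.14  0.2  -0.22  1.15  0.    0.24]
```

View pics/c5.png

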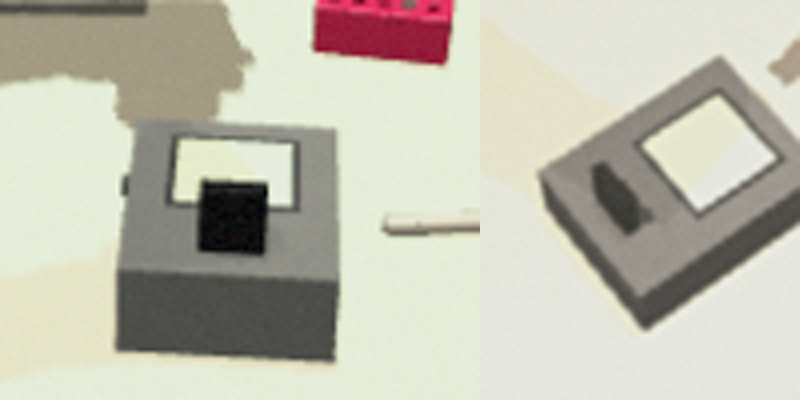

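Request:
apply_moves --increments '[{"wx": 0, "wy": 0, "tx": -8, "ty": 40, "tz": 0, "wz": 0.1, "jaw": 60}, {"wx": 0, "wy": 0, "tx": -16, "ty": 80, "tz": 0, "wz": 0.2, "jaw": 60}, {"wx": 0, "wy": 0, "tx": -24, "ty": 120, "tz": 0, "wz": 0.3, "jaw": 60}, {"wx": 0, "wy": 0, "tx": -32, "ty": 160, "tz": 0, "wz": 0.4, "jaw": 60}, {"wx": 0, "wy": 0, "tx": -40, "ty": 200, "tz": 0, "wz": 0.47, "jaw": 60}, {"wx": 0, "wy": 0, "tx": -48, "ty": 240, "tz": 0, "wz": 0.47, "jaw": 60}, {"wx": 0, "wy": 0, "tx": -56, "ty": 280, "tz": 0, "wz": 0.47, "jaw": 60}, {"wx": 0, "wy": 0, "tx": -56, "ty": 285, "tz": 0, "wz": 0.47, "jaw": 60}]'

```text
clock: 10.42
eef_pos: [476.3, 365.0, 218.2]
tool_rot: [[0.999, -0.001, 0.045], [-0.045, 0.003, 0.999], [-0.001, -1.0, 0.003]]
wrist_force: [-0.4, -1.5, 0.3]
width: 0.702
```

The blade head stands flush on the box top, with no metal showing. Now the tray view.

Run:
```python
from h import *
import pickle
s=robot.read_state();print(s["eef_pos"])
p=robot.camera_params("wrist");im=robot.snapshot("wrist")[:,:,::-1];pickle.dump(p,open("w5.pkl","wb"));cv2.imwrite("pics/w5.png",im)
cv2.imwrite("pics/w5b.png",cv2.resize(im,(784,588),interpolation=2))
print(proj(p,[[477,360,70],[477,360,0],[527,358,13]])*1.4)
```

```text
[476.31 365.03 218.18]
[[379.64 266.54]
 [380.74 242.1 ]
 [381.18 313.31]]
```

View pics/w5b.png

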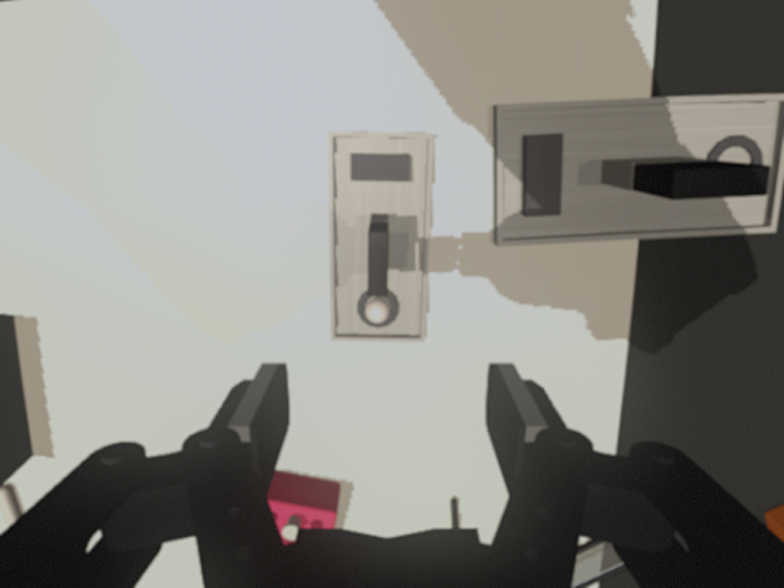

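Run:
```python
from h import *
import pickle
p=pickle.load(open("w5.pkl","rb"))
f=lambda u:(u[0]/1.4,u[1]/1.4)
for z,L in((10,[(331,133),(434,134),(425,340),(332,340)]),(70,[(368,230),(388,230),(388,294),(368,294)])):
    P=[onz(p,f(u),z) for u in L]
    for i in range(4): d=P[(i+1)%4]-P[i];print(z,P[i],np.hypot(*d[:2]),np.degrees(np.arctan2(d[1],d[0])))
    print(np.mean(P,0))
print("pocket rim",onz(p,f((378,308)),6.5),"ball",onz(p,f((377,311)),13),"big tray near",onz(p,f((492,243)),10),onz(p,f((635,190)),100))
```

```text
10 [399.46 330.75  10.  ] 68.5096144678525 86.85114006773624
10 [403.23 399.16  10.  ] 147.84975189959476 -3.7070770375340536
10 [550.77 389.6   10.  ] 69.4844316010014 -92.6394700230929
10 [547.57 320.19  10.  ] 148.48008085213888 175.92015588065382
[475.26 359.92  10.  ]
70 [454.85 354.34  70.  ] 11.583878011923932 87.36703330590427
70 [455.39 365.92  70.  ] 38.91231282774106 -2.558556012275316
70 [494.26 364.18  70.  ] 12.023400244060815 -92.63622005730811
70 [493.71 352.17  70.  ] 38.913541535893394 176.79428543497286
[474.55 359.15  70.  ]
pocket rim [525.07 355.69   6.5 ] ball [525.08 355.05  13.  ] big tray near [479.06 438.66  10.  ] [434.29 494.37 100.  ]
```

Request:
apply_moves --increments '[{"wx": 0, "wy": 0, "tx": -1.3, "ty": -5.5, "tz": -20, "wz": -0.1, "jaw": 45}, {"wx": 0, "wy": 0, "tx": -1.3, "ty": -5.5, "tz": -60, "wz": -0.1, "jaw": 45}, {"wx": 0, "wy": 0, "tx": -1.3, "ty": -5.5, "tz": -95, "wz": -0.1, "jaw": 45}, {"wx": 0, "wy": 0, "tx": -1.3, "ty": -5.5, "tz": -125, "wz": -0.1, "jaw": 45}, {"wx": 0, "wy": 0, "tx": -1.3, "ty": -5.5, "tz": -130, "wz": -0.1, "jaw": 45}, {"wx": 0, "wy": 0, "tx": -1.3, "ty": -5.5, "tz": -130, "wz": -0.1, "jaw": 45}, {"wx": 0, "wy": 0, "tx": -1.3, "ty": -5.5, "tz": -130, "wz": -0.1, "jaw": 45}]'

```text
clock: 11.05
eef_pos: [477.2, 353.6, 89.8]
tool_rot: [[0.998, 0.001, 0.062], [-0.062, 0.0, 0.998], [0.001, -1.0, 0.0]]
wrist_force: [0.1, 0.8, -0.2]
width: 0.529
```

Request:
apply_moves --increments '[{"wx": 0, "wy": 0, "tx": -2.2, "ty": 5.9, "tz": 0, "wz": 0, "jaw": 45}, {"wx": 0, "wy": 0, "tx": -2.2, "ty": 5.9, "tz": -15, "wz": 0, "jaw": 45}, {"wx": 0, "wy": 0, "tx": -2.2, "ty": 5.9, "tz": -35, "wz": 0, "jaw": 45}, {"wx": 0, "wy": 0, "tx": -2.2, "ty": 5.9, "tz": -50, "wz": 0, "jaw": 45}, {"wx": 0, "wy": 0, "tx": -2.2, "ty": 5.9, "tz": -57, "wz": 0, "jaw": 45}, {"wx": 0, "wy": 0, "tx": -2.2, "ty": 5.9, "tz": -57, "wz": 0, "jaw": 45}, {"wx": 0, "wy": 0, "tx": -2.2, "ty": 5.9, "tz": -57, "wz": 0, "jaw": 45}, {"wx": 0, "wy": 0, "tx": -2.2, "ty": 5.9, "tz": -57, "wz": 0, "jaw": 45}]'

```text
clock: 11.72
eef_pos: [475.2, 360.9, 33.3]
tool_rot: [[0.998, 0.002, 0.061], [-0.061, 0.002, 0.998], [0.002, -1.0, 0.002]]
wrist_force: [-0.0, -0.3, 0.5]
width: 0.527
```

Request:
apply_moves --increments '[{"wx": 0, "wy": 0, "tx": 0, "ty": -1.4, "tz": -1.5, "wz": 0, "jaw": 30}, {"wx": 0, "wy": 0, "tx": 0, "ty": -1.4, "tz": -1.5, "wz": 0, "jaw": 20}, {"wx": 0, "wy": 0, "tx": 0, "ty": -1.4, "tz": -1.5, "wz": 0, "jaw": 16}, {"wx": 0, "wy": 0, "tx": 0, "ty": -1.4, "tz": -1.5, "wz": 0, "jaw": 13}, {"wx": 0, "wy": 0, "tx": 0, "ty": -1.4, "tz": -1.5, "wz": 0, "jaw": 10}, {"wx": 0, "wy": 0, "tx": 0, "ty": -1.4, "tz": -1.5, "wz": 0, "jaw": 5}, {"wx": 0, "wy": 0, "tx": 0, "ty": -1.4, "tz": -1.5, "wz": 0, "jaw": 5}, {"wx": 0, "wy": 0, "tx": 0, "ty": -1.4, "tz": -1.5, "wz": 0, "jaw": 5}]' --newtons 90

```text
clock: 12.38
eef_pos: [474.5, 359.0, 30.7]
tool_rot: [[0.998, 0.001, 0.061], [-0.061, 0.001, 0.998], [0.001, -1.0, 0.001]]
wrist_force: [-1.3, 0.4, 4.9]
width: 0.129
```

Request:
apply_moves --increments '[{"wx": 0, "wy": 0, "tx": 0, "ty": 0, "tz": 0, "wz": 0, "jaw": 5}, {"wx": 0, "wy": 0, "tx": 0, "ty": 0, "tz": 1, "wz": 0, "jaw": 5}, {"wx": 0, "wy": 0, "tx": 0, "ty": 0, "tz": 3, "wz": 0, "jaw": 5}, {"wx": 0, "wy": 0, "tx": 0, "ty": 0, "tz": 6, "wz": 0, "jaw": 5}, {"wx": 0, "wy": 0, "tx": 0, "ty": 0, "tz": 10, "wz": 0, "jaw": 5}, {"wx": 0, "wy": 0, "tx": 0, "ty": 0, "tz": 14, "wz": 0, "jaw": 5}, {"wx": 0, "wy": 0, "tx": 0, "ty": 0, "tz": 18, "wz": 0, "jaw": 5}, {"wx": 0, "wy": 0, "tx": 0, "ty": 0, "tz": 20, "wz": 0, "jaw": 5}]'

```text
clock: 13.05
eef_pos: [474.5, 358.8, 50.9]
tool_rot: [[0.998, 0.001, 0.061], [-0.061, 0.0, 0.998], [0.001, -1.0, 0.0]]
wrist_force: [0.6, -0.7, -1.6]
width: 0.128
```

Request:
apply_moves --increments '[{"wx": 0, "wy": 0, "tx": 0, "ty": 0, "tz": 4, "wz": 0, "jaw": 5}, {"wx": 0, "wy": 0, "tx": 0, "ty": 0, "tz": 10, "wz": 0, "jaw": 5}, {"wx": 0, "wy": 0, "tx": 0, "ty": 0, "tz": 18, "wz": 0, "jaw": 5}, {"wx": 0, "wy": 0, "tx": 0, "ty": 0, "tz": 27, "wz": 0, "jaw": 5}, {"wx": 0, "wy": 0, "tx": 0, "ty": 0, "tz": 36, "wz": 0, "jaw": 5}, {"wx": 0, "wy": 0, "tx": 0, "ty": 0, "tz": 45, "wz": 0, "jaw": 5}, {"wx": 0, "wy": 0, "tx": 0, "ty": 0, "tz": 54, "wz": 0, "jaw": 5}, {"wx": 0, "wy": 0, "tx": 0, "ty": 0, "tz": 63, "wz": 0, "jaw": 5}]'

```text
clock: 13.72
eef_pos: [474.3, 358.6, 114.4]
tool_rot: [[0.998, 0.0, 0.061], [-0.061, 0.0, 0.998], [0.0, -1.0, 0.0]]
wrist_force: [1.1, -0.3, -0.9]
width: 0.129
```

Request:
apply_moves --increments '[{"wx": 0, "wy": 0, "tx": 0, "ty": 0, "tz": 9, "wz": 0, "jaw": 5}, {"wx": 0, "wy": 0, "tx": 0, "ty": 0, "tz": 18, "wz": 0, "jaw": 5}, {"wx": 0, "wy": 0, "tx": 0, "ty": 0, "tz": 27, "wz": 0, "jaw": 5}, {"wx": 0, "wy": 0, "tx": 0, "ty": -1, "tz": 35, "wz": 0, "jaw": 5}, {"wx": 0, "wy": 0, "tx": 0, "ty": -4, "tz": 42, "wz": 0, "jaw": 5}, {"wx": 0, "wy": 0, "tx": 1, "ty": -8, "tz": 48, "wz": 0, "jaw": 5}, {"wx": 0, "wy": 0, "tx": 2, "ty": -14, "tz": 53, "wz": 0, "jaw": 5}, {"wx": 0, "wy": 0, "tx": 3, "ty": -22, "tz": 56, "wz": 0, "jaw": 5}]'

```text
clock: 14.38
eef_pos: [477.4, 336.2, 169.8]
tool_rot: [[0.998, 0.0, 0.06], [-0.06, 0.0, 0.998], [0.0, -1.0, 0.0]]
wrist_force: [-0.3, 0.1, -1.3]
width: 0.129
```

Request:
apply_moves --increments '[{"wx": 0, "wy": 0, "tx": 1, "ty": -10, "tz": 1, "wz": 0, "jaw": 5}, {"wx": 0, "wy": 0, "tx": 3, "ty": -21, "tz": 1, "wz": 0, "jaw": 5}, {"wx": 0, "wy": 0, "tx": 5, "ty": -32, "tz": 1, "wz": 0, "jaw": 5}, {"wx": 0, "wy": 0, "tx": 6, "ty": -43, "tz": 1, "wz": 0, "jaw": 5}, {"wx": 0, "wy": 0, "tx": 8, "ty": -54, "tz": 1, "wz": 0, "jaw": 5}, {"wx": 0, "wy": 0, "tx": 9, "ty": -65, "tz": 1, "wz": 0, "jaw": 5}, {"wx": 0, "wy": 0, "tx": 11, "ty": -76, "tz": 1, "wz": 0, "jaw": 5}, {"wx": 0, "wy": 0, "tx": 12, "ty": -87, "tz": 1, "wz": 0, "jaw": 5}]'

```text
clock: 15.05
eef_pos: [489.4, 248.4, 170.1]
tool_rot: [[0.998, 0.0, 0.061], [-0.061, -0.0, 0.998], [0.0, -1.0, -0.0]]
wrist_force: [-0.4, 0.1, -0.8]
width: 0.132
```

Request:
apply_moves --increments '[{"wx": 0, "wy": 0, "tx": 1.5, "ty": -11, "tz": 0, "wz": 0, "jaw": 5}, {"wx": 0, "wy": 0, "tx": 3, "ty": -22, "tz": 0, "wz": 0, "jaw": 5}, {"wx": 0, "wy": 0, "tx": 4.5, "ty": -33, "tz": 0, "wz": 0, "jaw": 5}, {"wx": 0, "wy": 0, "tx": 6, "ty": -44, "tz": 0, "wz": 0, "jaw": 5}, {"wx": 0, "wy": 0, "tx": 8, "ty": -55, "tz": 0, "wz": 0, "jaw": 5}, {"wx": 0, "wy": 0, "tx": 9, "ty": -66, "tz": 0, "wz": 0, "jaw": 5}, {"wx": 0, "wy": 0, "tx": 11, "ty": -77, "tz": 0, "wz": 0, "jaw": 5}, {"wx": 0, "wy": 0, "tx": 12, "ty": -88, "tz": 0, "wz": 0, "jaw": 5}]'

```text
clock: 15.72
eef_pos: [501.4, 160.5, 170.2]
tool_rot: [[0.998, 0.0, 0.061], [-0.061, 0.0, 0.998], [0.0, -1.0, 0.0]]
wrist_force: [0.5, -0.9, -1.4]
width: 0.13
```

Request:
apply_moves --increments '[{"wx": 0, "wy": 0, "tx": 1.5, "ty": -11, "tz": 0, "wz": 0, "jaw": 5}, {"wx": 0, "wy": 0, "tx": 3, "ty": -22, "tz": 0, "wz": 0, "jaw": 5}, {"wx": 0, "wy": 0, "tx": 5, "ty": -33, "tz": 0, "wz": 0, "jaw": 5}, {"wx": 0, "wy": 0, "tx": 7, "ty": -44, "tz": 0, "wz": 0, "jaw": 5}, {"wx": 0, "wy": 0, "tx": 8.5, "ty": -55, "tz": 0, "wz": 0, "jaw": 5}, {"wx": 0, "wy": 0, "tx": 10, "ty": -66, "tz": 0, "wz": 0, "jaw": 5}, {"wx": 0, "wy": 0, "tx": 12, "ty": -77, "tz": 0, "wz": 0, "jaw": 5}, {"wx": 0, "wy": 0, "tx": 13.5, "ty": -88, "tz": 0, "wz": 0, "jaw": 5}]'

```text
clock: 16.38
eef_pos: [514.9, 72.5, 170.2]
tool_rot: [[0.998, 0.0, 0.061], [-0.061, 0.0, 0.998], [0.0, -1.0, 0.0]]
wrist_force: [-1.1, 0.6, -1.8]
width: 0.127
```

Request:
apply_moves --increments '[{"wx": 0, "wy": 0, "tx": 1.5, "ty": -11, "tz": 0, "wz": 0, "jaw": 5}, {"wx": 0, "wy": 0, "tx": 3, "ty": -22, "tz": 0, "wz": 0, "jaw": 5}, {"wx": 0, "wy": 0, "tx": 5, "ty": -33, "tz": 0, "wz": 0, "jaw": 5}, {"wx": 0, "wy": 0, "tx": 6.5, "ty": -43, "tz": 0, "wz": 0, "jaw": 5}, {"wx": 0, "wy": 0, "tx": 8, "ty": -52, "tz": 0, "wz": 0, "jaw": 5}, {"wx": 0, "wy": 0, "tx": 9, "ty": -59, "tz": 0, "wz": 0, "jaw": 5}, {"wx": 0, "wy": 0, "tx": 9.5, "ty": -64, "tz": 0, "wz": 0, "jaw": 5}, {"wx": 0, "wy": 0, "tx": 10, "ty": -67, "tz": 0, "wz": 0, "jaw": 5}]'

```text
clock: 17.05
eef_pos: [524.7, 5.9, 170.1]
tool_rot: [[0.998, -0.0, 0.061], [-0.061, 0.0, 0.998], [-0.0, -1.0, -0.0]]
wrist_force: [0.2, 0.1, -2.1]
width: 0.129
```

Request:
apply_moves --increments '[{"wx": 0, "wy": 0, "tx": 0, "ty": -0.7, "tz": 0, "wz": 0, "jaw": 5}, {"wx": 0, "wy": 0, "tx": 0, "ty": -1, "tz": 0, "wz": 0, "jaw": 5}, {"wx": 0, "wy": 0, "tx": 0, "ty": -1, "tz": 0, "wz": 0, "jaw": 5}, {"wx": 0, "wy": 0, "tx": 0, "ty": -1, "tz": 0, "wz": 0, "jaw": 5}, {"wx": 0, "wy": 0, "tx": 0, "ty": -1, "tz": 0, "wz": 0, "jaw": 5}, {"wx": 0, "wy": 0, "tx": 0, "ty": -1, "tz": 0, "wz": 0, "jaw": 5}]'

```text
clock: 17.55
eef_pos: [524.7, 5.9, 170.2]
tool_rot: [[0.998, 0.0, 0.06], [-0.06, 0.0, 0.998], [0.0, -1.0, 0.0]]
wrist_force: [0.0, 0.1, -2.0]
width: 0.136
```

Run:
```python
from h import *
s=robot.read_state();print(s["eef_pos"],s["tool_rot"],s["joint_velocities"],s["qpos"])
w=robot.camera_params("wrist");b=robot.camera_params("side");a=robot.camera_params("scene")
iw=robot.snapshot("wrist")[:,:,::-1];sd=robot.snapshot("side")[:,:,::-1];sc=robot.snapshot("scene")[:,:,::-1]
E=[575.5,1.6,153]
print("expected ball px: wrist",proj(w,E),"side",proj(b,E),"scene",proj(a,E))
T=np.hstack([cv2.resize(sd[150:290,200:380],(514,400),interpolation=2),cv2.resize(sc[170:300,190:285],(286,400),interpolation=2)])
B=cv2.resize(iw[150:400,100:460],(288,200))
B2=cv2.resize(sd,(267,200));B3=cv2.resize(sc,(245,200))
cv2.imwrite("pics/f.png",np.vstack([T,np.hstack([B,B2,B3])]))
```

```text
[524.66   5.87 170.19] [[ 1.    0.    0.06]
 [-0.06  0.    1.  ]
 [ 0.   -1.    0.  ]] [-0. -0.  0. -0.  0.  0.] [ 0.01  0.21 -0.33  1.03  0.    0.07]
expected ball px: wrist [[276.13 345.39]] side [[299.69 210.69]] scene [[255.66 220.58]]
```

View pics/f.png

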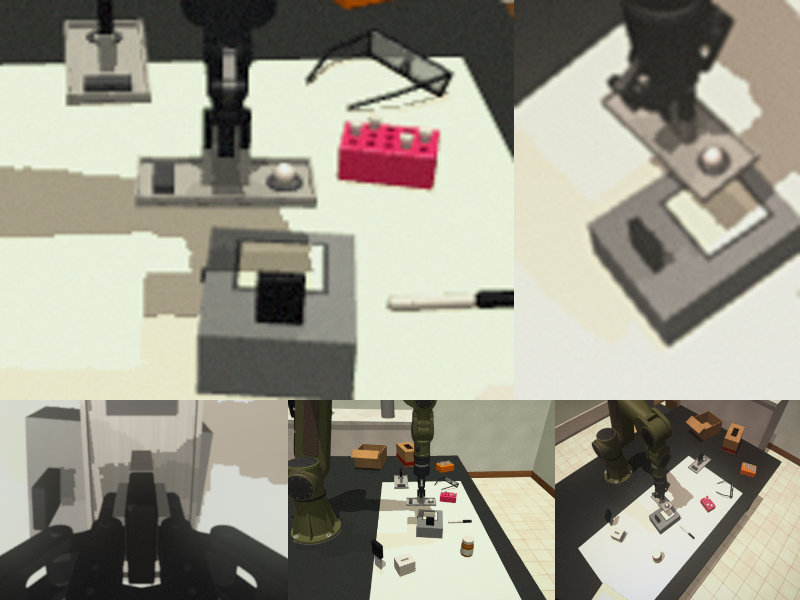

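The ball sits in its pocket. It appears at side (299.8,210.2) against an expected (299.7,210.7), and at scene (255.8,221.3) against (255.7,220.6). The tray is level and the joints are still, so I'm handing in.

```bash
python3 -c "
from bench import robot
print(robot.sign_off())"
```

```text
the job is handed in; nothing more can be done
None
```

The filter blade is in the light box slot and released. The arm is holding the tray level and still above the window, with the ball in its pocket. I handed the job in at about 17.7 s of robot time, and sign-off gives no verdict.

- **Blade:** it went in with almost no side force and stopped at the predicted height (tool tip at 69.6 mm). I then pushed with about 23 N, let go and backed off. A later picture shows the head flush on the box with no metal visible.
- **Tray:** it was gripped by the fin at 90 N and carried level at about 130 mm/s. The underside is about 79–80 mm above the window.
- **Ball over the window:** in the last pictures the ball is within 1 pixel of where it should be in both the side and scene views. The gripper's own position reading puts the pocket about 2 mm off the window's middle.
- **Bystanders:** the tube rack, jar and marker look untouched in the final pictures; I did not measure them.

Two small things disagreed along the way. My first rough estimate of the blade's position from the side camera was about 1 cm off, and the wrist camera view replaced it. The last 1 mm sideways correction of the tray did not show in the measured pose, and I left it.

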